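Raise the desk stand and lock it

TASK

Lift the memo board up and off the hook of the desk stand and stand it upright in the empty near slot of the letter rack, letting go of it there. Then grip the stand's cross bar, raise the sliding sleeve until its top edge is level with the brass mark line on the column and, holding it there, slide the cam lever along the bar towards the column until it is fully closed. Finish while still gripping the bar with the sleeve at the mark, and leave the other things on the desk where they are.

Things in the scene. Friction and masses are not known exactly. Their poses are not given: they have to be found in the camera images.
- stand: Fixed desk stand, sizes in mm. Origin: centre of its underside on the desk; x points away from the robot, y along the cross bar to the lever's end, z up (yaw small). Base plate 150 x 170 x 16; square column 20 x 20, top 285 above the desk. A black sleeve 36 x 36 x 50 high slides up the column, carrying the cross bar, cam lever (+y side) and hook (-y side).
- bar_grip (a point): Grip point on the centre line of the aluminium cross bar, at y = +130 of the stand, 140 above the desk when the sleeve is down. The bar is 14 x 14 in section, level, part of the sleeve, and runs from y = -115 to +160 of the stand. Its free end beyond the lever is gripped from above, fingers on its -x and +x faces; gently gripping pads can slide along it.
- sleeve (a joint): Height of the sleeve above its lower stop, m (0 = down, up to 0.112). The start is 0. It is loose: about 6.5 N lifts it and it sinks by itself if let go.
- sleeve_edge (a point): Centre of the sleeve's top edge, on the column's axis, 25 above the bar's axis.
- length_mark (a point): Centre of the length mark, a brass line 4 high around the column, 50 to 95 above the sleeve's top edge at the start. The sleeve is at the mark when point sleeve_edge is level with this point. The mark does not move and the sleeve slides over it.
- lever (a joint): Travel of the sliding cam lever along the bar towards the column (-y of the stand), m: 0 = open, 0.030 = fully closed against its stop. It starts open (0 to 0.006) and stays where it is left; about 3 N moves it.
- lever_face (a point): Centre of the lever's outer (+y) face on the bar's axis: 98 from the column's axis when open, 68 when closed. The lever is a black plate across the bar, 60 wide (x), 34 high (17 above and below the bar's axis), 8 thick, with a thumb tab up to 28 above the axis and a steel tongue towards the column. Fingers gripping the bar outside it push it closed as they slide along the bar.
- memo_board: Upright loose wooden board with a paper sheet, 10 thick (x), 90 wide (y), 150 high (z), about 120 g. Origin: centre of its lower edge. It hangs on the hook, x as the stand's, lower edge about 43 above the desk. Its hanging slot, 14 wide, reaches from 66 to 100 above the lower edge. Grip it across its thickness by the top edge, fingertips no more than 31 below that edge, clear of the hook.
- board_hole (a point): Centre of the board's hanging slot.
- board_top (a point): Point in the board 12 below its top edge, mid width and thickness: a good grip point (the TCP may be there).
- hook_tip (a point): Upper end of the hook on the sleeve: a wire 6 thick that leaves the bar at y = -100 of the stand, runs level towards -x to 40 from the bar's axis, then turns up to this tip, 13 above the bar's axis and 46 before it. The board hangs 26 before the bar's axis; raised 10 to 28 it can be drawn off towards -x of the stand; 30 to 65 mm clears it.
- rack: Fixed wooden letter rack, 88 (x) x 138 (y) x 65 high, three slots side by side along x, each 24 wide and 130 long (y). Origin: centre of the underside; its x axis points away from the robot. The near slot (-x) is empty; the others hold envelopes and cards up to 94 high.
- rack_slot (a point): Centre of the floor of the empty slot, 6 above the desk and 28 from the rack's centre towards -x of the rack; axes as the rack's. The board stands here with its thickness along x; it may lean a little.
- stapler: Grey and dark steel desk stapler, 130 x 36 x 45 high, loose on the desk. Not part of the job.
- mug: White ceramic mug, diameter 80, 92 high, loose. Not part of the job.
- pencil_cup: Empty dark steel pencil cup, diameter 76, 100 high, loose. Not part of the job.
- lantern: Brass candle lantern, 90 x 90 x 181 high, loose. Not part of the job.
- globe: Small pale globe, ball diameter 124 on a round wooden foot, 174 high, loose. Not part of the job.
- paperweight: Green glass paperweight, diameter 72, 36 high, loose. Not part of the job.

How it is judged:
On the way, in this order (a step that is already met when the one before it is completed fails the run):
1. The board is lifted clear of the hook in the gripper (distance between board_hole and hook_tip above 0.08 m and height (world z) of memo_board above 0.02 m and contact force between the fingers and memo_board above 1 N), for 0.1 s.
2. The board stands in the rack's near slot, let go, with the sleeve still down (x of memo_board in the frame of rack_slot between -0.017 and 0.017 m and y of memo_board in the frame of rack_slot between -0.03 and 0.03 m and z of memo_board in the frame of rack_slot between -0.01 and 0.012 m and angle between memo_board's own z axis and vertical below 0.4 rad and contact force between the fingers and memo_board below 0.1 N and linear speed of memo_board below 0.05 m/s and value of joint sleeve below 0.02 m), for 0.2 s.
3. The gripped sleeve is at the mark, lever still open (z of sleeve_edge in the frame of length_mark between -0.006 and 0.006 m and contact force between the fingers and sleeve_c0 above 2 N and value of joint lever below 0.012 m), for 0.2 s.
At the end, for the whole second after the job is handed in: The sleeve's top edge is within 6 mm of the mark, the lever is within 5 mm of fully closed, the fingers still hold the bar (over 2 N), and the board stands untouched in the rack's near slot (its foot on the slot floor, leaning less than 0.4 rad) (z of sleeve_edge in the frame of length_mark between -0.006 and 0.006 m and value of joint lever above 0.025 m and contact force between the fingers and sleeve_c0 above 2 N and contact force between the fingers and memo_board below 0.1 N and x of memo_board in the frame of rack_slot between -0.017 and 0.017 m and y of memo_board in the frame of rack_slot between -0.03 and 0.03 m and z of memo_board in the frame of rack_slot between -0.01 and 0.012 m and angle between memo_board's own z axis and vertical below 0.4 rad); the arm keeps its last pose, push and grip.
It fails at once if The lever is closed (more than half way) while the sleeve is over 10 mm off the mark (value of joint lever above 0.015 m and (z of sleeve_edge in the frame of length_mark below -0.01 m or z of sleeve_edge in the frame of length_mark above 0.01 m)).
It fails at once if Another thing on the desk is pushed over 30 mm (distance of any of stapler, mug, pencil_cup, lantern, globe, paperweight from where it was at the start of the episode above 0.03 m).
It also fails if it takes over 61 s, if anything falls off the work surface, if the arm or the gripper's body presses on something with over 40 N, if the wrist force passes 120 N, or if a joint passes its speed limit or range.

ROBOT

A 7-joint arm with a two-finger parallel gripper is mounted at the origin on the work surface. World frame = base frame: x ahead of the robot, y to its left, z up, the work surface at z = 0. Lengths are in m, angles in rad, forces in N, time in s.
With the tool pointing down it reaches from about 0.425 to 0.95 m from the base axis. Payload 4.7 kg.
Tool frame: the origin (TCP) lies between the finger pads, 19 mm behind the fingertips; this is the grasp point; z points along the fingers, y is the line along which they close (so a half turn about z gives the same grasp; the last joint's range is limited). The gripper opens to 85 mm and grips with 20 to 120 N. Pads are 22 mm wide; open, the fingers measure 114 mm over their backs; the gripper's body (76 mm by 85 mm) begins 54 mm behind the grasp point. The pads swing forward as they close: fully open they stand 13 mm farther back than shut.
Start: joints at [1.097, 0.469, -0.049, 1.532, 0.024, 1.141, -0.082], TCP at [0.29, -0.609, 0.25] pointing down, gripper open.
Joint ranges: [-2.59, 2.59], [-0.33, 1.99], [-1.39, 1.29], [0.1, 2.45], [-1.04, 4.18], [0.21, 1.99], [-2.66, 2.66]. Speed limits (rad/s): [2.57, 2.57, 3.14, 3.14, 3.14, 3.14, 3.14].

INTERFACE

Orientations are given as a unit quaternion [w, x, y, z].
In Python, from station import robot gives the robot as it stands.
- The arm moves only by the shell command python3 -m handwheel 'ROWS' [OPENING] [FORCE]. ROWS is JSON, a list of rows, each an object of numbers: "x", "y", "z": the shift along the tool's x, y, z in m; "spin": the turn about the tool's z in degrees. A call has 1 to 20 rows; each row shifts and turns the commanded pose from where the row before left it, along the tool's axes as they then stand; what a row does not reach is not made up. A row lasts 1/8 s, in which the tool goes at most 62.5 mm and 10.7 degrees, less where a joint would pass 70% of its speed; a pose out of reach is approached as far as the arm can. A call with a gripper value outside its range is refused whole. OPENING is the opening in per cent of the stroke, from 0 (shut) to 100 (fully open), set as the call begins (- or left out, the last holds). The fingers move at their own pace and stop on an object; FORCE is the grip in N (left out, the last holds). Time passes only in rows, so rows that do not move let the fingers close. It gives the time, the measured TCP pose, the force, the opening and the grip force at its end, in the units of the state.
- robot.sense(): the state, without advancing time (a new reading comes with each control period).
- robot.camera(name): name is "scene" or "top"; returns the picture (400x640x3 uint8, blue, green, red); there is no depth.
- robot.calibration(name): a dict with "fov_y" (degrees; the focal length in pixels is half the picture's height over the tangent of half this angle, whatever the lens; pixels are square), "cx", "cy" (the principal point, pixels), "pose" (4x4, takes a point from camera to world coordinates). Camera axes: x right, y down, z forward; pixel columns grow to the right and rows downward; lengths in m; the calibration is good to about 2 mm. A picture is of the moment at which its call begins. calibration takes no time and is no camera call.
- robot.finish_job(): hands the job in; it is judged then, once.
The state is a dict: "clock": time; "qpos": joint angles; "dq": joint speeds; "joint_torque": joint torques, N m; "tool_pos": TCP position; "ee_rot": TCP orientation; "contact_force": force on the tool from outside, world axes, zero at the start; "torque": the same for the moment, N m; "finger_gap": finger opening in m; "finger_force": force on a finger pad.
Only numpy, scipy, OpenCV 4.12 (cv2) and the standard library are available. Lean on these libraries where they do the work, as an engineer would, in place of code of your own. Each camera call takes 0.05 s, during which the arm holds its last target. There are 200 camera calls.

## Working session

There is one attempt and no reset: what is moved stays moved. The work goes in short steps, Python scripts to look and compute and a shell command to move; the robot and the scene stay as the last step left them, time stands still between calls to the robot, and variables do not carry over. Pictures are saved under pics/ and viewed, at most 13 in all, crops included, and the job is handed in when it is done.

```bash
mkdir -p pics
python3 - <<'E'
from station import robot
import cv2,numpy as np
for n in("scene","top"):
    im=robot.camera(n); cv2.imwrite(f"pics/{n}0.png",im); c=robot.calibration(n); print(n,c["fov_y"],c["cx"],c["cy"],np.round(c["pose"],3).tolist(),c.keys())
print(robot.sense())
E
```

```text
scene 48.06362367993777 317.7238544227941 205.49624012575075 [[-0.847, 0.301, -0.438, 1.027], [0.532, 0.492, -0.69, 0.793], [0.008, -0.817, -0.576, 0.797], [0.0, 0.0, 0.0, 1.0]] dict_keys(['fov_y', 'cx', 'cy', 'pose'])
top 48.1674233391515 322.7303459202836 194.18518814536392 [[-0.003, -0.995, 0.095, 0.445], [-1.0, 0.001, -0.013, 0.043], [0.013, -0.095, -0.995, 1.506], [0.0, 0.0, 0.0, 1.0]] dict_keys(['fov_y', 'cx', 'cy', 'pose'])
{'clock': 0.1, 'qpos': array([ 1.09708664,  0.46935237, -0.04859679,  1.53353897,  0.02411698,
        1.14102849, -0.08229177]), 'dq': array([ 0.00154378, -0.00177953, -0.00010662, -0.00286598,  0.00022618,
        0.00107382, -0.00048036]), 'joint_torque': array([ 1.43505178e-03, -5.11514461e+01, -4.69090906e-02, -2.38387245e+01,
        1.07374659e-02,  4.38760282e-03,  1.10722644e-05]), 'tool_pos': array([ 0.2902459 , -0.60887622,  0.24908706]), 'ee_rot': array([-8.39933335e-04,  9.75364466e-01,  2.20597828e-01, -2.28570208e-04]), 'contact_force': array([-0.21948218,  0.17484592, -1.1653945 ]), 'torque': array([-0.00853068, -0.01196026,  0.06457767]), 'finger_force': 0.0, 'finger_gap': 0.08533070184726659}
```

View pics/scene0.png

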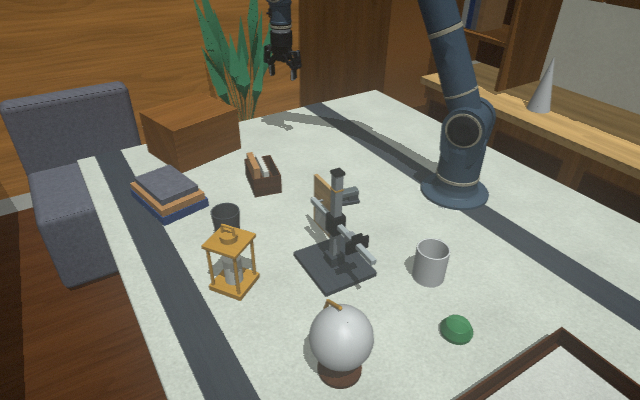

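View pics/top0.png

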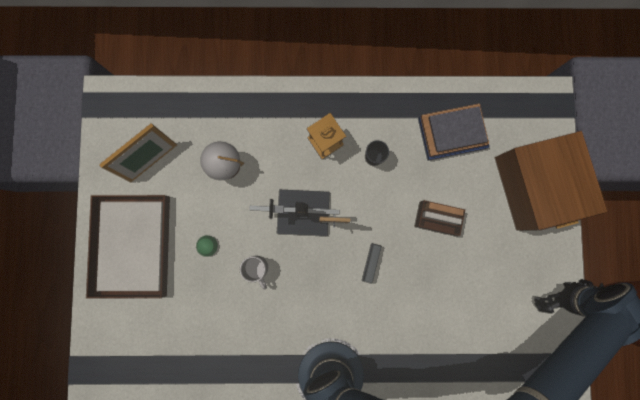

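Scene: stand around (335,240), rack (263,175). Top: stand about (303,212), rack (440,218), stapler (372,263), mug (255,268). Next, a zoomed composite.

Run:
```python
import cv2,numpy as np
t=cv2.imread("pics/top0.png");s=cv2.imread("pics/scene0.png")
z=lambda i,x,y,w,h,k:cv2.resize(i[y:y+h,x:x+w],None,fx=k,fy=k,interpolation=cv2.INTER_CUBIC)
o=np.zeros((600,800,3),np.uint8)
o[:300]=z(t,240,180,160,60,5)
o[300:,:400]=z(t,400,190,80,60,5)
o[300:,400:]=z(s,225,145,80,60,5)
cv2.imwrite("pics/c1.png",o)
cv2.imwrite("pics/c2.png",z(s,280,155,110,140,4))
```

```text
(no output)
```

View pics/c1.png

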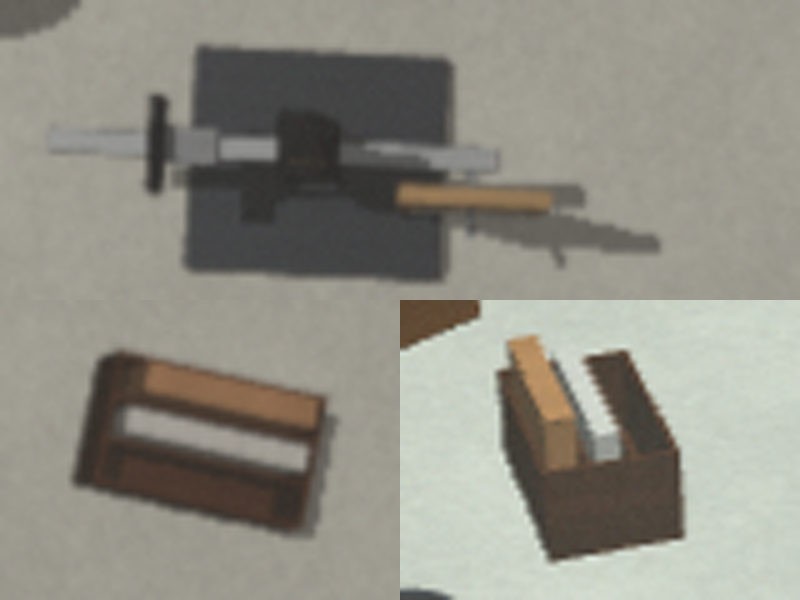

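View pics/c2.png

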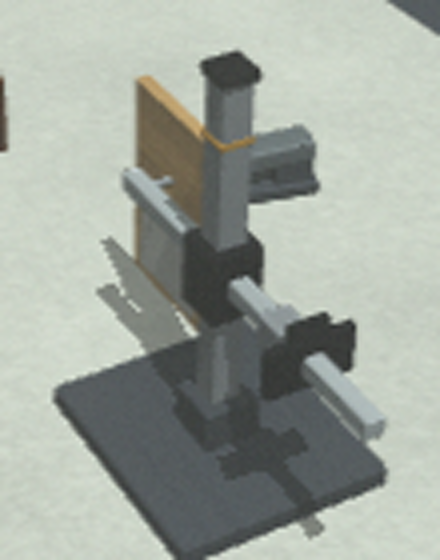

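Good detail: base plate, bar ends, rack corners and board edges are all clear in both views. I'll fit the poses from both views.

```bash
cat > h.py <<'E'
import numpy as np
from station import robot
from scipy.optimize import least_squares
def proj(n,P):
    c=robot.calibration(n);T=np.linalg.inv(np.array(c["pose"]));f=200/np.tan(np.radians(c["fov_y"])/2)
    p=np.atleast_2d(P)@T[:3,:3].T+T[:3,3]
    return np.c_[c["cx"]+f*p[:,0]/p[:,2],c["cy"]+f*p[:,1]/p[:,2]]
def R(a):return np.array([[np.cos(a),-np.sin(a),0],[np.sin(a),np.cos(a),0],[0,0,1]])
def fit(obs,x0,zfree=False):
    # obs: (cam, model xyz mm, u, v)
    def world(q,m):return np.array([q[0],q[1],q[3] if zfree else 0])+R(q[2])@(np.array(m)/1000)
    def r(q):return np.concatenate([(proj(c,world(q,m))[0]-[u,v]) for c,m,u,v in obs])
    s=least_squares(r,x0,loss="soft_l1");return s.x,r(s.x).reshape(-1,2)
E
python3 - <<'E'
from h import *
np.set_printoptions(suppress=True,precision=4)
T,S="top","scene"
st=[(T,(75,85,16),279,189.2),(T,(75,-85,16),330.6,192),(T,(-75,-85,16),329.2,236),(T,(-75,85,16),277,233.6),
(T,(0,160,147),249.6,208),(T,(0,-115,147),339.6,212),
(S,(75,-85,16),294.2,253),(S,(75,85,16),325.5,292),(S,(-75,85,16),376,272.5),(S,(0,160,140),374,262),(S,(0,-115,140),311.5,200)]
q,r=fit(st,[.6,.1,0]);print("stand",q);print(r.T)
g=lambda m:q*[1,1,0]+R(q[2])@(np.array(m)/1000)
print("grip",g((0,130,140)),"column top px",proj(S,g((0,0,285))),proj(T,g((0,0,285))))
for z in (.205,.22,.235,.25,.265): print(z,proj(S,g((10,10,1000*z)))[0])
b=[(T,(5,45,150),319.6,216.8),(T,(5,-45,150),350.6,218),(T,(-5,45,150),319.6,221.2),(T,(-5,-45,150),350.6,222),(S,(0,-45,150),315,174.5)]
x0=g((-26,-100,43));p,r=fit(b,[x0[0],x0[1],q[2],.043],True);print("board",p,"expected",x0);print(r.T)
k=[(T,(44,69,65),423,200),(T,(44,-69,65),465,209.4),(T,(-44,-69,65),460.6,236.4),(T,(-44,69,65),418.8,227),
(S,(-44,69,65),281,174.8),(S,(44,69,65),254,180),(S,(-44,-69,65),270.6,155),(S,(44,-69,65),244.6,159.4),(S,(44,69,0),255.4,197),(S,(-44,69,0),281.6,192.4)]
w,r=fit(k,[.55,-.35,-.2]);print("rack",w);print(r.T);print("slot",w*[1,1,0]+R(w[2])@[-.028,0,.006])
E
```

```text
stand [ 0.5273  0.0878 -0.0453]
[[ 0.104  -0.7507 -1.2158 -0.2547 -0.1013  0.3184 -1.0942  0.1047  1.194
   0.0666  0.999 ]
 [-0.4968 -1.0678 -0.1336  0.0609 -0.4912 -0.5551 -2.1741  0.1131 -1.717
  -0.4668 -1.2693]]
grip [0.5332 0.2177 0.14  ] column top px [[337.5561 170.514 ]] [[300.485  206.7415]]
0.205 [334.9758 203.4119]
0.22 [335.173 198.039]
0.235 [335.3736 192.5747]
0.25 [335.5777 187.0169]
0.265 [335.7852 181.363 ]
board [ 0.4963 -0.0107 -0.025   0.0401] expected [ 0.4968 -0.0109  0.043 ]
[[ 0.3235 -0.1033  0.2449 -0.1596  0.5493]
 [ 0.5137  0.0197 -0.483  -0.5791 -0.0007]]
rack [ 0.5057 -0.3608 -0.2208]
[[ 0.6615  0.3234 -0.3592 -0.4609  0.5833 -0.0059 -0.1225  0.0756  0.1147
   0.7617]
 [-0.0937 -0.254  -0.6204 -0.5348  0.0896 -0.3356 -0.3094 -0.6059  0.1446
  -0.2011]]
slot [ 0.4783 -0.3547  0.006 ]
```

Fits agree with the given sizes and with each other to within about 1 px: board base at (0.496, -0.011), and its expected pose from the stand is the same. Slot at (0.478, -0.355), grip at (0.533, 0.218), mark z≈0.236. First I turn so the fingers close along the stand's x.

```bash
cat >> h.py <<'E'
def to(x,y,z,th):
    s=robot.sense();w,a,b,c=s["ee_rot"]
    from scipy.spatial.transform import Rotation as Q
    M=Q.from_quat([a,b,c,w]).as_matrix();t=np.degrees(np.arctan2(M[1,0],M[0,0]))
    d=M.T@(np.array([x,y,z])-s["tool_pos"])
    print("t",round(s["clock"],2),"theta",round(t,2),"spin",round(t-th,2),"tool shift mm",np.round(d*1000,1),"pos",np.round(s["tool_pos"],4),"gap",round(s["finger_gap"],4),"ff",round(s["finger_force"],1),"F",np.round(s["contact_force"],1))
E
python3 -m handwheel '[{"spin":-10},{"spin":-10},{"spin":-10},{"spin":-10},{"spin":-10},{"spin":-10},{"spin":-2},{}]' 60 30
python3 -c "
from h import *
to(.4965,-.011,.25,87.4)"
```

```text
t 0.1 theta 25.49 spin -61.91 tool shift mm [ 4.435e+02 -4.509e+02 -2.000e-01] pos [ 0.2902 -0.6089  0.2491] gap 0.0853 ff 0.0 F [-0.2  0.2 -1.2]invalid input at $[0]: expected keys x, y, z, spin
```

```bash
python3 -m handwheel '[{"x":0,"y":0,"z":0,"spin":-10},{"x":0,"y":0,"z":0,"spin":-10},{"x":0,"y":0,"z":0,"spin":-10},{"x":0,"y":0,"z":0,"spin":-10},{"x":0,"y":0,"z":0,"spin":-10},{"x":0,"y":0,"z":0,"spin":-10},{"x":0,"y":0,"z":0,"spin":-2},{"x":0,"y":0,"z":0,"spin":0}]' 60 30
python3 -c "
from h import *
to(.4965,-.011,.25,87.4)"
```

```text
clock: 1.1
tool_pos: [0.2903, -0.6092, 0.2497]
ee_rot: [-0.0, 0.723, 0.691, 0.0]
contact_force: [-0.1, 1.2, 0.3]
finger_gap: 0.0516
finger_force: 0.0
t 1.1 theta 87.36 spin -0.04 tool shift mm [607.1 178.5  -0. ] pos [ 0.2903 -0.6092  0.2497] gap 0.0516 ff 0.0 F [-0.1  1.2  0.3]
```

```bash
python3 -m handwheel '[{"x":0.05,"y":0.015,"z":0,"spin":0},{"x":0.05,"y":0.015,"z":0,"spin":0},{"x":0.05,"y":0.015,"z":0,"spin":0},{"x":0.05,"y":0.015,"z":0,"spin":0},{"x":0.05,"y":0.015,"z":0,"spin":0},{"x":0.05,"y":0.015,"z":0,"spin":0},{"x":0.05,"y":0.015,"z":0,"spin":0},{"x":0.05,"y":0.015,"z":0,"spin":0},{"x":0.05,"y":0.015,"z":0,"spin":0},{"x":0.05,"y":0.015,"z":0,"spin":0},{"x":0.05,"y":0.015,"z":0,"spin":0},{"x":0.05,"y":0.015,"z":0,"spin":0},{"x":0.007,"y":-0.001,"z":0,"spin":0},{"x":0,"y":0,"z":0,"spin":0},{"x":0,"y":0,"z":0,"spin":0}]'
python3 - <<'E'
from h import *
import cv2
to(.4965,-.011,.184,87.4)
t=robot.camera("top");s=robot.camera("scene")
z=lambda i,x,y,w,h,k:cv2.resize(i[y:y+h,x:x+w],None,fx=k,fy=k,interpolation=cv2.INTER_CUBIC)
cv2.imwrite("pics/c3.png",np.hstack([z(t,270,170,100,100,4),z(s,280,125,100,100,4)]))
E
```

```text
clock: 2.98
tool_pos: [0.4956, -0.0126, 0.2498]
ee_rot: [0.0, 0.724, 0.69, -0.001]
contact_force: [-0.4, 0.1, 0.4]
finger_gap: 0.0512
finger_force: 0.0
t 2.98 theta 87.29 spin -0.11 tool shift mm [ 1.7  0.8 65.8] pos [ 0.4956 -0.0126  0.2498] gap 0.0512 ff 0.0 F [-0.4  0.1  0.4]
```

View pics/c3.png

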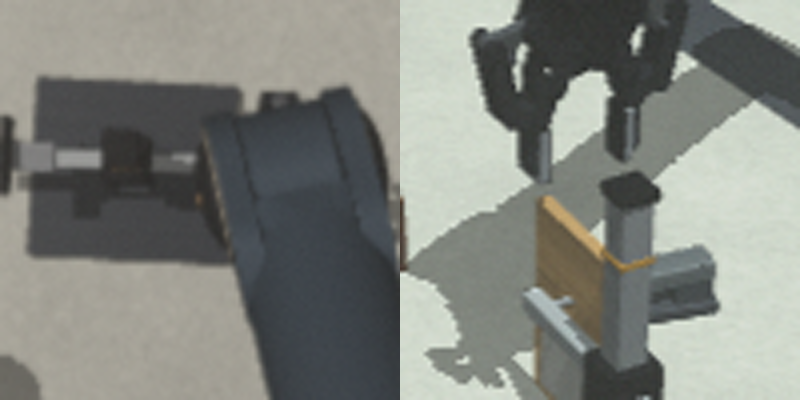

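The open fingers (tips about (315,170) and (336,165) in the scene) straddle the board's top edge. Now descend and grip.

```bash
python3 -m handwheel '[{"x":0.001,"y":0.001,"z":0.02,"spin":0},{"x":0,"y":0,"z":0.02,"spin":0},{"x":0,"y":0,"z":0.016,"spin":0},{"x":0,"y":0,"z":0.01,"spin":0},{"x":0,"y":0,"z":0,"spin":0}]'
python3 -m handwheel '[{"x":0,"y":0,"z":0,"spin":0},{"x":0,"y":0,"z":0,"spin":0},{"x":0,"y":0,"z":0,"spin":0},{"x":0,"y":0,"z":0,"spin":0},{"x":0,"y":0,"z":0,"spin":0},{"x":0,"y":0,"z":0,"spin":0}]' 0 35
```

```text
clock: 3.7
tool_pos: [0.4967, -0.01, 0.1835]
ee_rot: [-0.0, 0.723, 0.691, -0.0]
contact_force: [0.8, -0.2, -0.4]
finger_gap: 0.0512
finger_force: 0.0
clock: 4.45
tool_pos: [0.4976, -0.0097, 0.1846]
ee_rot: [0.001, 0.722, 0.691, 0.001]
contact_force: [0.5, 0.3, 4.6]
finger_gap: 0.0093
finger_force: 37.6
```

```bash
python3 -m handwheel '[{"x":0,"y":0,"z":-0.01,"spin":0},{"x":0,"y":0,"z":-0.01,"spin":0},{"x":0,"y":0,"z":0,"spin":0},{"x":0,"y":-0.015,"z":0,"spin":0},{"x":0,"y":-0.015,"z":0,"spin":0},{"x":0,"y":-0.018,"z":0,"spin":0},{"x":0,"y":0,"z":0,"spin":0}]'
python3 -m handwheel '[{"x":0,"y":0,"z":-0.03,"spin":0},{"x":0,"y":0,"z":-0.03,"spin":0},{"x":-0.03,"y":0,"z":0,"spin":0},{"x":-0.03,"y":0,"z":0,"spin":0},{"x":0,"y":0,"z":0,"spin":0},{"x":0,"y":0,"z":0,"spin":0}]'
python3 - <<'E'
from h import *
import cv2
to(.4783,-.3547,.26,77.35)
s=robot.camera("scene")
cv2.imwrite("pics/c4.png",cv2.resize(s[100:250,240:400],None,fx=4,fy=4,interpolation=cv2.INTER_CUBIC))
E
```

```text
clock: 5.32
tool_pos: [0.4471, -0.0078, 0.2039]
ee_rot: [0.0, 0.722, 0.691, -0.001]
contact_force: [0.4, 0.2, -0.3]
finger_gap: 0.0095
finger_force: 36.9
clock: 6.08
tool_pos: [0.4466, -0.0671, 0.2641]
ee_rot: [0.0, 0.722, 0.692, 0.0]
contact_force: [0.2, 0.0, -1.0]
finger_gap: 0.0093
finger_force: 36.9
t 6.08 theta 87.51 spin 10.16 tool shift mm [-286.    44.2    4. ] pos [ 0.4466 -0.0671  0.2641] gap 0.0093 ff 36.9 F [ 0.2  0.  -1. ]
```

View pics/c4.png

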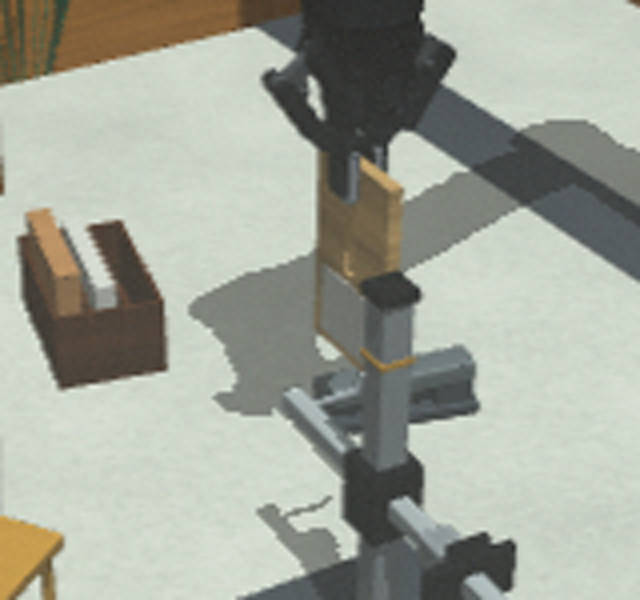

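Board is held upright, clear of the hook. Now over the rack.

```bash
python3 -m handwheel '[{"x":0,"y":0,"z":0,"spin":10},{"x":-0.0455,"y":0.0155,"z":0,"spin":0},{"x":-0.0455,"y":0.0155,"z":0,"spin":0},{"x":-0.0455,"y":0.0155,"z":0,"spin":0},{"x":-0.0455,"y":0.0155,"z":0,"spin":0},{"x":-0.0455,"y":0.0155,"z":0,"spin":0},{"x":-0.0455,"y":0.0155,"z":0,"spin":0},{"x":0,"y":0,"z":0,"spin":0},{"x":0,"y":0,"z":0,"spin":0},{"x":0,"y":0,"z":0,"spin":0}]'
python3 - <<'E'
from h import *
import cv2
to(.4783,-.3547,.149,77.35)
s=robot.camera("scene")
cv2.imwrite("pics/c5.png",cv2.resize(s[70:210,200:340],None,fx=4,fy=4,interpolation=cv2.INTER_CUBIC))
P=robot.sense()["tool_pos"]
for m in ((0.005,-.045,-.1425),(0.005,.045,-.1425),(-.005,.045,-.1425),(-.005,.045,.0075)):
    print(m,(proj("scene",P+R(np.radians(-12.6))@np.array(m))[0]-[200,70])*4)
E
```

```text
clock: 7.38
tool_pos: [0.4787, -0.3523, 0.2642]
ee_rot: [-0.0, 0.779, 0.627, 0.0]
contact_force: [0.5, -0.3, -2.0]
finger_gap: 0.0095
finger_force: 36.9
t 7.38 theta 77.66 spin 0.31 tool shift mm [-2.500e+00  1.000e-01  1.152e+02] pos [ 0.4787 -0.3523  0.2642] gap 0.0095 ff 36.9 F [ 0.5 -0.3 -2. ]
(0.005, -0.045, -0.1425) [261.39127527 295.74321743]
(0.005, 0.045, -0.1425) [289.89683015 347.09442956]
(-0.005, 0.045, -0.1425) [302.45800604 345.07152362]
(-0.005, 0.045, 0.0075) [292.89502715 162.77849827]
```

View pics/c5.png

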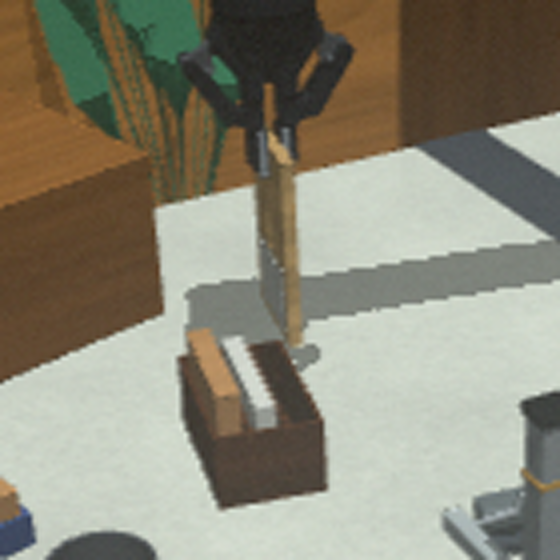

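The board's lower corner sits at (290–302, 346) in the crop, exactly as predicted, above the empty slot. Lower it.

```bash
python3 -m handwheel '[{"x":-0.002,"y":0,"z":0.025,"spin":0},{"x":0,"y":0,"z":0.025,"spin":0},{"x":0,"y":0,"z":0.02,"spin":0},{"x":0,"y":0,"z":0.015,"spin":0},{"x":0,"y":0,"z":0.015,"spin":0},{"x":0,"y":0,"z":0.01,"spin":0},{"x":0,"y":0,"z":0.003,"spin":0},{"x":0,"y":0,"z":0,"spin":0}]'
python3 -c "
from h import *
to(.4783,-.3547,.1485,77.35)"
```

```text
clock: 8.43
tool_pos: [0.4778, -0.3564, 0.1512]
ee_rot: [0.0, 0.78, 0.626, 0.0]
contact_force: [0.7, -0.2, -0.9]
finger_gap: 0.0092
finger_force: 36.9
t 8.43 theta 77.48 spin 0.13 tool shift mm [1.7 0.1 2.7] pos [ 0.4778 -0.3564  0.1512] gap 0.0092 ff 36.9 F [ 0.7 -0.2 -0.9]
```

```bash
python3 -m handwheel '[{"x":0,"y":0,"z":0.001,"spin":0},{"x":0,"y":0,"z":0.001,"spin":0},{"x":0,"y":0,"z":0.001,"spin":0},{"x":0,"y":0,"z":0,"spin":0}]'
python3 -m handwheel '[{"x":0,"y":0,"z":0.001,"spin":0},{"x":0,"y":0,"z":0,"spin":0}]'
```

```text
clock: 8.93
tool_pos: [0.4775, -0.3562, 0.148]
ee_rot: [-0.0, 0.78, 0.626, -0.0]
contact_force: [0.6, -0.3, -0.8]
finger_gap: 0.0094
finger_force: 36.9
clock: 9.18
tool_pos: [0.4779, -0.3563, 0.1479]
ee_rot: [0.0, 0.78, 0.626, 0.0]
contact_force: [-1.7, 0.9, 4.5]
finger_gap: 0.0094
finger_force: 37.7
```

Floor contact felt. Release and rise.

```bash
python3 -m handwheel '[{"x":0,"y":0,"z":0,"spin":0},{"x":0,"y":0,"z":0,"spin":0},{"x":0,"y":0,"z":0,"spin":0},{"x":0,"y":0,"z":0,"spin":0}]' 50
python3 -m handwheel '[{"x":0,"y":0,"z":-0.02,"spin":0},{"x":0,"y":0,"z":-0.03,"spin":0},{"x":0,"y":0,"z":-0.04,"spin":0},{"x":0,"y":0,"z":-0.05,"spin":0},{"x":0,"y":0,"z":-0.05,"spin":0},{"x":0,"y":0,"z":0,"spin":0},{"x":0,"y":0,"z":0,"spin":0}]'
python3 - <<'E'
from h import *
import cv2
to(.5332,.2177,.338,87.4)
s=robot.camera("scene")
cv2.imwrite("pics/c6.png",np.hstack([cv2.resize(s[110:210,210:310],None,fx=4,fy=4,interpolation=cv2.INTER_CUBIC),cv2.resize(s[160:260,310:410],None,fx=4,fy=4,interpolation=cv2.INTER_CUBIC)]))
E
```

```text
clock: 9.68
tool_pos: [0.4776, -0.3563, 0.1469]
ee_rot: [-0.0, 0.78, 0.626, -0.0]
contact_force: [0.0, -0.5, -0.2]
finger_gap: 0.0428
finger_force: 0.0
clock: 10.55
tool_pos: [0.4772, -0.3561, 0.3364]
ee_rot: [-0.0, 0.78, 0.626, -0.0]
contact_force: [0.3, 0.4, 0.4]
finger_gap: 0.0426
finger_force: 0.0
t 10.55 theta 77.48 spin -9.92 tool shift mm [572.3 -69.7  -1.5] pos [ 0.4772 -0.3561  0.3364] gap 0.0426 ff 0.0 F [0.3 0.4 0.4]
```

View pics/c6.png

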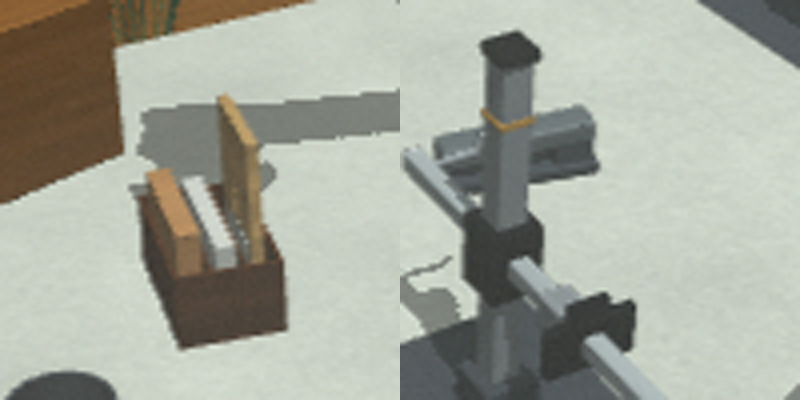

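Board stands in the near slot, nearly vertical. Lever still open at (590,340), mark at (509,127) in the right crop. Move over the bar's free end.

```bash
python3 -m handwheel '[{"x":0,"y":0,"z":0,"spin":-10},{"x":0.048,"y":0.0025,"z":0,"spin":0},{"x":0.048,"y":0.0025,"z":0,"spin":0},{"x":0.048,"y":0.0025,"z":0,"spin":0},{"x":0.048,"y":0.0025,"z":0,"spin":0},{"x":0.048,"y":0.0025,"z":0,"spin":0},{"x":0.048,"y":0.0025,"z":0,"spin":0},{"x":0.048,"y":0.0025,"z":0,"spin":0},{"x":0.048,"y":0.0025,"z":0,"spin":0},{"x":0.048,"y":0.0025,"z":0,"spin":0},{"x":0.048,"y":0.0025,"z":0,"spin":0},{"x":0.048,"y":0.0025,"z":0,"spin":0},{"x":0.048,"y":0.0025,"z":0,"spin":0},{"x":0,"y":0,"z":0,"spin":0},{"x":0,"y":0,"z":0,"spin":0}]'
python3 -c "
from h import *
to(.5332,.2177,.141,87.4)"
```

```text
clock: 12.48
tool_pos: [0.5325, 0.217, 0.3355]
ee_rot: [-0.0, 0.722, 0.691, -0.001]
contact_force: [-0.1, -0.5, -0.5]
finger_gap: 0.0429
finger_force: 0.0
t 12.47 theta 87.48 spin 0.08 tool shift mm [  1.    1.1 194.5] pos [0.5325 0.217  0.3355] gap 0.0429 ff 0.0 F [-0.1 -0.5 -0.5]
```

```bash
python3 -m handwheel '[{"x":0.003,"y":0.001,"z":0.04,"spin":0},{"x":0,"y":0,"z":0.045,"spin":0},{"x":0,"y":0,"z":0.045,"spin":0},{"x":0,"y":0,"z":0.03,"spin":0},{"x":0,"y":0,"z":0.02,"spin":0},{"x":0,"y":0,"z":0.014,"spin":0},{"x":0,"y":0,"z":0,"spin":0},{"x":0,"y":0,"z":0,"spin":0}]'
python3 -m handwheel '[{"x":0,"y":0,"z":0,"spin":0},{"x":0,"y":0,"z":0,"spin":0},{"x":0,"y":0,"z":0,"spin":0},{"x":0,"y":0,"z":0,"spin":0},{"x":0,"y":0,"z":0,"spin":0}]' 0 40
python3 -m handwheel '[{"x":0,"y":0,"z":-0.005,"spin":0},{"x":0,"y":0,"z":-0.01,"spin":0},{"x":0,"y":0,"z":-0.015,"spin":0},{"x":0,"y":0,"z":-0.015,"spin":0},{"x":0,"y":0,"z":-0.015,"spin":0},{"x":0,"y":0,"z":-0.008,"spin":0},{"x":0,"y":0,"z":-0.004,"spin":0},{"x":0,"y":0,"z":0,"spin":0},{"x":0,"y":0,"z":0,"spin":0}]'
python3 - <<'E'
from h import *
import cv2
to(.5332,.2177,.2125,87.4)
s=robot.camera("scene");cv2.imwrite("pics/s7.png",s)
cv2.imwrite("pics/c7.png",cv2.resize(s[130:260,290:410],None,fx=4.5,fy=4.5,interpolation=cv2.INTER_CUBIC))
E
```

```text
clock: 13.48
tool_pos: [0.5346, 0.2212, 0.1441]
ee_rot: [0.0, 0.722, 0.691, 0.001]
contact_force: [0.6, -0.0, 1.0]
finger_gap: 0.0428
finger_force: 0.0
clock: 14.1
tool_pos: [0.5351, 0.2211, 0.144]
ee_rot: [0.001, 0.723, 0.691, 0.001]
contact_force: [2.0, -0.1, 6.1]
finger_gap: 0.0134
finger_force: 43.5
clock: 15.22
tool_pos: [0.5351, 0.2211, 0.2147]
ee_rot: [0.0, 0.723, 0.691, 0.001]
contact_force: [5.6, 2.0, -2.4]
finger_gap: 0.013
finger_force: 42.5
t 15.22 theta 87.47 spin 0.07 tool shift mm [-3.4 -1.7  2.2] pos [0.5351 0.2211 0.2147] gap 0.013 ff 42.5 F [ 5.6  2.  -2.4]
```

View pics/c7.png

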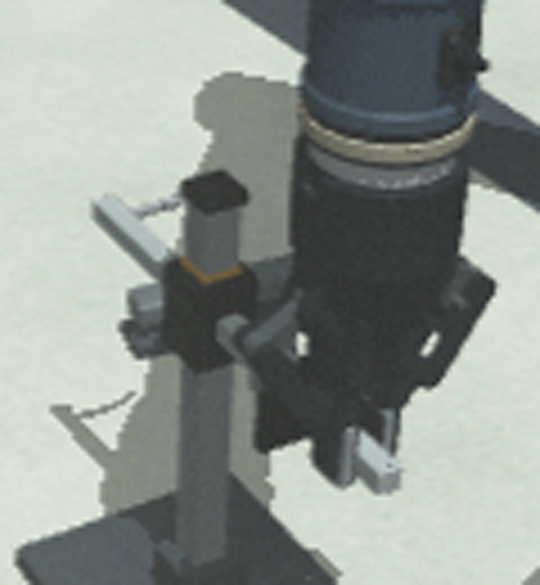

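The bar is gripped and the sleeve raised about 71 mm; the brass line at crop (212,278) is still visible just above the sleeve. Now I compare how much brass shows before and after the raise.

Run:
```python
import cv2,numpy as np
from h import *
a=cv2.imread("pics/scene0.png").astype(int);b=cv2.imread("pics/s7.png").astype(int)
for u in (332,334,337,339,341):
  for n,i in(("before",a),("now",b)):
    print(u,n,[(v,int(i[v,u,2]-i[v,u,0]),int(i[v,u,2])) for v in range(185,200)])
g=lambda m:np.array([.5273,.0878,0])+R(-.0453)@(np.array(m)/1000)
for m in((10,10,234),(10,10,236),(10,10,240),(10,10,244),(18,18,235.7)):print(m,proj("scene",g(m)))
```

```text
332 before [(185, -1, 86), (186, -2, 87), (187, 5, 93), (188, 37, 118), (189, 69, 140), (190, 26, 96), (191, -5, 82), (192, -4, 81), (193, -3, 84), (194, -3, 85), (195, -2, 84), (196, -2, 85), (197, -1, 89), (198, -2, 85), (199, -3, 82)]
332 now [(185, -1, 78), (186, -4, 81), (187, 0, 83), (188, 21, 98), (189, 48, 108), (190, 21, 82), (191, 1, 56), (192, 1, 57), (193, 2, 58), (194, -1, 54), (195, 1, 51), (196, -1, 53), (197, 1, 57), (198, 0, 55), (199, 0, 54)]
334 before [(185, -3, 87), (186, -2, 88), (187, -2, 87), (188, -3, 86), (189, 2, 91), (190, 56, 140), (191, 69, 140), (192, 23, 95), (193, -3, 82), (194, -2, 81), (195, -3, 84), (196, -1, 85), (197, -4, 84), (198, -2, 85), (199, -4, 83)]
334 now [(185, -4, 79), (186, -3, 82), (187, -2, 83), (188, -5, 81), (189, -1, 84), (190, 35, 106), (191, 47, 106), (192, 19, 79), (193, 0, 55), (194, 2, 54), (195, -1, 54), (196, 2, 57), (197, -1, 54), (198, 0, 55), (199, -1, 50)]
337 before [(185, -6, 110), (186, -4, 109), (187, -5, 111), (188, -6, 111), (189, -4, 110), (190, -4, 107), (191, 74, 145), (192, 39, 124), (193, -5, 105), (194, -5,
[... 800 characters left out ...]
41 before [(185, -5, 110), (186, -5, 111), (187, -5, 109), (188, -6, 109), (189, 40, 142), (190, 72, 143), (191, 36, 120), (192, -6, 106), (193, -7, 105), (194, -7, 107), (195, -7, 108), (196, -7, 106), (197, -9, 104), (198, -8, 107), (199, -5, 106)]
341 now [(185, -7, 86), (186, -3, 89), (187, -4, 88), (188, -2, 89), (189, 21, 99), (190, 50, 108), (191, 24, 80), (192, 0, 52), (193, 3, 58), (194, -2, 53), (195, 0, 51), (196, 2, 55), (197, 2, 52), (198, 0, 52), (199, 1, 59)]
(10, 10, 234) [[335.35018569 192.93092429]]
(10, 10, 236) [[335.37714573 192.19618554]]
(10, 10, 240) [[335.43124952 190.72170175]]
(10, 10, 244) [[335.48559963 189.24050492]]
(18, 18, 235.7) [[334.18614377 194.97577913]]
```

Full brass line shows, with the sleeve's black directly below it: sleeve edge is ~2–2.5 mm below the mark centre. Raise 2.5 mm, then slide in stages, tracking the sleeve height from the image.

```bash
cat > trk.py <<'E'
import cv2
from h import *
im=robot.camera("scene");a=cv2.cvtColor(cv2.imread("pics/s7.png"),6);b=cv2.cvtColor(im,6)
def sh(u,v,w,h,m=5):
    t=cv2.resize(a[v:v+h,u:u+w],None,fx=8,fy=8,interpolation=2);s=cv2.resize(b[v-m:v+h+m,u-m:u+w+m],None,fx=8,fy=8,interpolation=2)
    r=cv2.minMaxLoc(cv2.matchTemplate(s,t,cv2.TM_CCOEFF_NORMED));return [r[3][0]/8-m,r[3][1]/8-m,round(r[1],3)]
print("bar-end shift px",sh(308,170,14,14),"sleeve left/bottom",sh(325,200,12,16)," (z mm ~ -v/0.37 )")
c=im[180:200].astype(int);print("brass",{u:int(np.clip(c[:,u,2]-c[:,u,0],0,None).sum()) for u in(332,334,337,339,341)})
to(.5273+.0036,.0878+.079,.217,87.4)
cv2.imwrite("pics/last.png",im)
E
python3 -m handwheel '[{"x":0,"y":0,"z":-0.0015,"spin":0},{"x":0,"y":0,"z":-0.001,"spin":0},{"x":0,"y":0,"z":0,"spin":0},{"x":0,"y":0,"z":0,"spin":0},{"x":0,"y":0,"z":0,"spin":0}]'
python3 trk.py
python3 -m handwheel '[{"x":-0.003,"y":0,"z":0,"spin":0},{"x":-0.003,"y":0,"z":0,"spin":0},{"x":-0.003,"y":0,"z":0,"spin":0},{"x":0,"y":0,"z":0,"spin":0}]' 0 30
python3 trk.py
```

```text
clock: 15.9
tool_pos: [0.5351, 0.2211, 0.2166]
ee_rot: [0.0, 0.723, 0.691, 0.001]
contact_force: [6.9, 2.4, -5.2]
finger_gap: 0.013
finger_force: 42.0
bar-end shift px [-0.125, -0.625, 0.984] sleeve left/bottom [0.125, -0.125, 0.993]  (z mm ~ -v/0.37 )
brass {332: 85, 334: 87, 337: 54, 339: 68, 341: 70}
t 15.95 theta 87.48 spin 0.08 tool shift mm [-54.4  -1.8  -0.5] pos [0.5351 0.2211 0.2166] gap 0.0135 ff 42.0 F [ 6.2  3.5 -5.9]
clock: 16.45
tool_pos: [0.535, 0.2208, 0.2188]
ee_rot: [-0.003, 0.721, 0.693, 0.009]
contact_force: [9.0, 19.1, -5.8]
finger_gap: 0.0132
finger_force: 41.9
bar-end shift px [0.0, -1.25, 0.984] sleeve left/bottom [0.125, -0.25, 0.98]  (z mm ~ -v/0.37 )
brass {332: 10, 334: 3, 337: 6, 339: 10, 341: 3}
t 16.5 theta 87.77 spin 0.37 tool shift mm [-54.2  -2.    0.9] pos [0.535  0.2208 0.2188] gap 0.013 ff 41.9 F [ 8.6 18.4 -5.5]
```

```bash
python3 -m handwheel '[{"x":0,"y":0,"z":0,"spin":0},{"x":0,"y":0,"z":0,"spin":0},{"x":0,"y":0,"z":0,"spin":0}]' 0 20
python3 -m handwheel '[{"x":0,"y":0,"z":0,"spin":0},{"x":0,"y":0,"z":0,"spin":0},{"x":0,"y":0,"z":0,"spin":0}]' 5 20
python3 trk.py
```

```text
clock: 16.88
tool_pos: [0.535, 0.2209, 0.2188]
ee_rot: [-0.003, 0.721, 0.693, 0.008]
contact_force: [8.8, 18.5, -6.2]
finger_gap: 0.0132
finger_force: 42.0
clock: 17.25
tool_pos: [0.535, 0.2208, 0.2189]
ee_rot: [-0.003, 0.721, 0.693, 0.008]
contact_force: [8.9, 18.1, -6.2]
finger_gap: 0.013
finger_force: 42.0
bar-end shift px [0.0, -1.25, 0.985] sleeve left/bottom [0.125, -0.25, 0.98]  (z mm ~ -v/0.37 )
brass {332: 8, 334: 6, 337: 3, 339: 9, 341: 3}
t 17.3 theta 87.77 spin 0.37 tool shift mm [-54.2  -2.    0.9] pos [0.535  0.2208 0.2188] gap 0.0128 ff 42.0 F [ 9.  17.9 -6.7]
```

The grip is self-locking at 42 N and too tight to slide. I'll lower the sleeve, regrip gently at 20 N and lift again.

```bash
python3 -m handwheel '[{"x":0.009,"y":0,"z":0,"spin":0},{"x":0,"y":0,"z":0.015,"spin":0},{"x":0,"y":0,"z":0.02,"spin":0},{"x":0,"y":0,"z":0.02,"spin":0},{"x":0,"y":0,"z":0.014,"spin":0},{"x":0,"y":0,"z":0.003,"spin":0},{"x":0,"y":0,"z":0,"spin":0}]'
python3 -m handwheel '[{"x":0,"y":0,"z":0,"spin":0},{"x":0,"y":0,"z":0,"spin":0},{"x":0,"y":0,"z":0,"spin":0}]' 30 20
python3 -c "
from h import *
to(.5273+.0059,.0878+.130,.142,87.4)"
```

```text
clock: 18.18
tool_pos: [0.5351, 0.221, 0.1441]
ee_rot: [-0.0, 0.723, 0.691, 0.001]
contact_force: [7.9, 2.2, -4.0]
finger_gap: 0.0131
finger_force: 42.1
clock: 18.55
tool_pos: [0.5331, 0.2207, 0.145]
ee_rot: [-0.0, 0.722, 0.692, -0.001]
contact_force: [-0.0, 0.1, 0.6]
finger_gap: 0.0253
finger_force: 0.0
t 18.55 theta 87.52 spin 0.12 tool shift mm [-2.9  0.3  3. ] pos [0.5331 0.2207 0.145 ] gap 0.0253 ff 0.0 F [-0.   0.1  0.6]
```

```bash
python3 -m handwheel '[{"x":-0.008,"y":0.001,"z":0.001,"spin":0},{"x":-0.008,"y":0.001,"z":0.001,"spin":0},{"x":0,"y":0,"z":0,"spin":0},{"x":0,"y":0,"z":0,"spin":0}]'
python3 -m handwheel '[{"x":0,"y":0,"z":0,"spin":0},{"x":0,"y":0,"z":0,"spin":0},{"x":0,"y":0,"z":0,"spin":0},{"x":0,"y":0,"z":0,"spin":0}]' 0 20
python3 -m handwheel '[{"x":0,"y":0,"z":-0.005,"spin":0},{"x":0,"y":0,"z":-0.01,"spin":0},{"x":0,"y":0,"z":-0.015,"spin":0},{"x":0,"y":0,"z":-0.015,"spin":0},{"x":0,"y":0,"z":-0.015,"spin":0},{"x":0,"y":0,"z":-0.01,"spin":0},{"x":0,"y":0,"z":-0.005,"spin":0},{"x":0,"y":0,"z":0,"spin":0},{"x":0,"y":0,"z":0,"spin":0},{"x":0,"y":0,"z":0,"spin":0},{"x":0,"y":0,"z":0,"spin":0}]'
python3 trk.py
```

```text
clock: 19.05
tool_pos: [0.5353, 0.2047, 0.1436]
ee_rot: [-0.0, 0.723, 0.691, 0.0]
contact_force: [-0.4, -0.6, 0.7]
finger_gap: 0.0255
finger_force: 0.0
clock: 19.55
tool_pos: [0.5345, 0.205, 0.1437]
ee_rot: [-0.0, 0.722, 0.692, -0.001]
contact_force: [-4.8, -1.1, 6.8]
finger_gap: 0.0136
finger_force: 22.6
clock: 20.92
tool_pos: [0.5345, 0.205, 0.2201]
ee_rot: [0.0, 0.722, 0.692, -0.0]
contact_force: [-6.8, 2.4, -1.5]
finger_gap: 0.0135
finger_force: 21.8
bar-end shift px [0.0, -2.0, 0.994] sleeve left/bottom [0.125, -0.25, 0.969]  (z mm ~ -v/0.37 )
brass {332: 8, 334: 6, 337: 2, 339: 1, 341: 2}
t 20.98 theta 87.5 spin 0.1 tool shift mm [-38.3  -1.9   3.1] pos [0.5345 0.205  0.2201] gap 0.0134 ff 21.8 F [-6.5  1.3 -2. ]
```

Sleeve is about +3 mm relative to the mark (within tolerance, allowing for sink). Slide.

```bash
python3 -m handwheel '[{"x":-0.003,"y":0,"z":0,"spin":0},{"x":-0.003,"y":0,"z":0,"spin":0},{"x":-0.003,"y":0,"z":0,"spin":0},{"x":0,"y":0,"z":0,"spin":0}]'
python3 trk.py
```

```text
clock: 21.48
tool_pos: [0.5344, 0.2047, 0.2215]
ee_rot: [-0.004, 0.721, 0.693, 0.007]
contact_force: [-3.2, 17.2, -6.0]
finger_gap: 0.0137
finger_force: 21.6
bar-end shift px [0.0, -2.375, 0.981] sleeve left/bottom [0.125, -0.25, 0.961]  (z mm ~ -v/0.37 )
brass {332: 14, 334: 8, 337: 5, 339: 2, 341: 4}
t 21.52 theta 87.78 spin 0.38 tool shift mm [-38.   -2.1   3.9] pos [0.5345 0.2046 0.2215] gap 0.0136 ff 21.7 F [-2.8 17.4 -6.4]
```

```bash
python3 -m handwheel '[{"x":0,"y":0,"z":0.003,"spin":0},{"x":-0.002,"y":0,"z":0.001,"spin":0},{"x":-0.002,"y":0,"z":0,"spin":0},{"x":0,"y":0,"z":0,"spin":0}]'
python3 trk.py
```

```text
clock: 22.02
tool_pos: [0.5344, 0.2042, 0.2186]
ee_rot: [-0.005, 0.72, 0.694, 0.009]
contact_force: [-3.0, 23.2, -4.7]
finger_gap: 0.0134
finger_force: 22.2
bar-end shift px [-0.125, -1.375, 0.982] sleeve left/bottom [0.25, -0.375, 0.979]  (z mm ~ -v/0.37 )
brass {332: 11, 334: 4, 337: 7, 339: 2, 341: 3}
t 22.07 theta 87.9 spin 0.5 tool shift mm [-37.4  -2.2   0.8] pos [0.5344 0.2041 0.2186] gap 0.0137 ff 22.3 F [-3.3 23.6 -5. ]
```

```bash
python3 -m handwheel '[{"x":-0.002,"y":0,"z":0,"spin":0},{"x":-0.002,"y":0,"z":0,"spin":0},{"x":0,"y":0,"z":0,"spin":0}]'
python3 trk.py
python3 -m handwheel '[{"x":-0.002,"y":0,"z":0,"spin":0},{"x":-0.002,"y":0,"z":0,"spin":0},{"x":0,"y":0,"z":0,"spin":0}]'
python3 trk.py
```

```text
clock: 22.45
tool_pos: [0.5343, 0.2023, 0.2189]
ee_rot: [-0.006, 0.719, 0.694, 0.011]
contact_force: [-2.1, 26.8, -6.1]
finger_gap: 0.0137
finger_force: 22.3
bar-end shift px [-0.125, -1.375, 0.974] sleeve left/bottom [0.25, -0.375, 0.979]  (z mm ~ -v/0.37 )
brass {332: 11, 334: 5, 337: 6, 339: 9, 341: 5}
t 22.5 theta 87.98 spin 0.58 tool shift mm [-35.6  -2.2   1. ] pos [0.5343 0.2023 0.2189] gap 0.0135 ff 22.3 F [-2.6 27.3 -6.1]
clock: 22.88
tool_pos: [0.5342, 0.1995, 0.2192]
ee_rot: [-0.006, 0.719, 0.695, 0.012]
contact_force: [-1.6, 28.0, -6.4]
finger_gap: 0.0133
finger_force: 23.5
bar-end shift px [-0.25, -1.625, 0.95] sleeve left/bottom [0.125, -0.25, 0.979]  (z mm ~ -v/0.37 )
brass {332: 8, 334: 3, 337: 2, 339: 3, 341: 3}
t 22.93 theta 88.02 spin 0.62 tool shift mm [-32.8  -2.2   1.3] pos [0.5342 0.1995 0.2192] gap 0.0131 ff 23.6 F [-2.4 29.1 -6. ]
```

Sliding steadily at ~28 N with the sleeve holding height.

```bash
python3 -m handwheel '[{"x":-0.002,"y":0,"z":0,"spin":0},{"x":-0.002,"y":0,"z":0,"spin":0},{"x":-0.002,"y":0,"z":0,"spin":0},{"x":-0.002,"y":0,"z":0,"spin":0},{"x":-0.002,"y":0,"z":0,"spin":0},{"x":0,"y":0,"z":0,"spin":0}]'
python3 trk.py
```

```text
clock: 23.68
tool_pos: [0.5338, 0.1918, 0.2199]
ee_rot: [-0.007, 0.719, 0.695, 0.014]
contact_force: [-2.5, 34.0, -4.3]
finger_gap: 0.0138
finger_force: 23.9
bar-end shift px [0.0, -1.375, 0.892] sleeve left/bottom [0.125, -0.375, 0.977]  (z mm ~ -v/0.37 )
brass {332: 10, 334: 6, 337: 1, 339: 3, 341: 1}
t 23.73 theta 88.1 spin 0.7 tool shift mm [-25.1  -2.1   2.1] pos [0.5338 0.1918 0.2199] gap 0.0134 ff 23.9 F [-3.2 32.5 -4.9]
```

```bash
python3 -m handwheel '[{"x":-0.002,"y":0,"z":0,"spin":0},{"x":-0.002,"y":0,"z":0,"spin":0},{"x":-0.002,"y":0,"z":0,"spin":0},{"x":-0.002,"y":0,"z":0,"spin":0},{"x":-0.002,"y":0,"z":0,"spin":0},{"x":0,"y":0,"z":0,"spin":0}]'
python3 trk.py
```

```text
clock: 24.48
tool_pos: [0.5333, 0.182, 0.22]
ee_rot: [-0.007, 0.719, 0.695, 0.013]
contact_force: [-4.0, 33.1, -2.6]
finger_gap: 0.0133
finger_force: 24.1
bar-end shift px [-0.125, -1.625, 0.857] sleeve left/bottom [0.25, -0.375, 0.977]  (z mm ~ -v/0.37 )
brass {332: 5, 334: 0, 337: 0, 339: 0, 341: 0}
t 24.52 theta 88.12 spin 0.72 tool shift mm [-15.3  -2.    2.6] pos [0.5334 0.182  0.2201] gap 0.0138 ff 24.1 F [-3.2 32.2 -3.9]
```

```bash
python3 -m handwheel '[{"x":-0.002,"y":0,"z":0,"spin":0},{"x":-0.002,"y":0,"z":0,"spin":0},{"x":-0.002,"y":0,"z":0,"spin":0},{"x":-0.002,"y":0,"z":0,"spin":0},{"x":-0.002,"y":0,"z":0,"spin":0},{"x":-0.002,"y":0,"z":0,"spin":0},{"x":0,"y":0,"z":0,"spin":0}]'
python3 trk.py; python3 -c "
import cv2
s=cv2.imread('pics/last.png');a=cv2.imread('pics/s7.png')
z=lambda s:cv2.resize(s[150:250,300:400],None,fx=4,fy=4,interpolation=2)
cv2.imwrite('pics/c8.png',cv2.hconcat([z(a),z(s)]))"
```

```text
clock: 25.4
tool_pos: [0.5328, 0.1703, 0.2201]
ee_rot: [-0.007, 0.719, 0.695, 0.013]
contact_force: [-4.2, 33.6, -2.1]
finger_gap: 0.0134
finger_force: 24.2
bar-end shift px [0.125, -1.5, 0.828] sleeve left/bottom [0.125, -0.25, 0.976]  (z mm ~ -v/0.37 )
brass {332: 4, 334: 1, 337: 1, 339: 0, 341: 0}
t 25.45 theta 88.12 spin 0.72 tool shift mm [-3.6 -1.8  2.9] pos [0.5328 0.1703 0.2201] gap 0.013 ff 24.2 F [-3.6 34.6 -1.4]
```

View pics/c8.png

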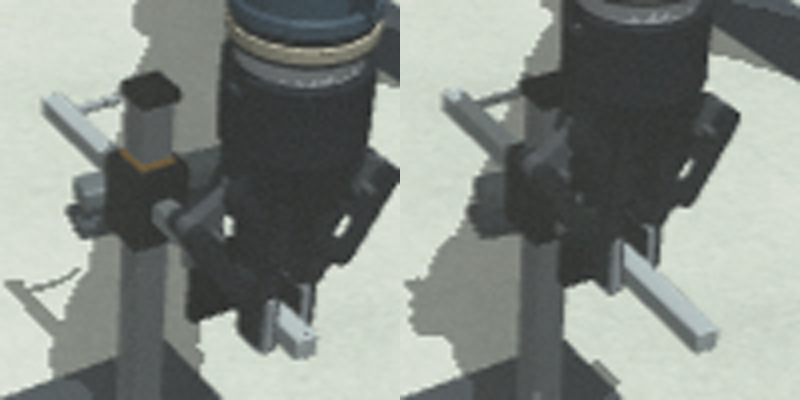

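The bar end sits ~1.5 px higher than before (sleeve ≈ +2 mm of the mark), with fingers well along the bar. Push to the stop.

```bash
python3 -m handwheel '[{"x":-0.002,"y":0,"z":0,"spin":0},{"x":-0.002,"y":0,"z":0,"spin":0},{"x":0,"y":0,"z":0,"spin":0}]'
python3 -m handwheel '[{"x":-0.002,"y":0,"z":0,"spin":0},{"x":-0.002,"y":0,"z":0,"spin":0},{"x":0,"y":0,"z":0,"spin":0}]'
python3 trk.py
```

```text
clock: 25.82
tool_pos: [0.5327, 0.1695, 0.2202]
ee_rot: [-0.008, 0.718, 0.696, 0.016]
contact_force: [-2.8, 41.3, -5.0]
finger_gap: 0.0134
finger_force: 30.5
clock: 26.2
tool_pos: [0.5327, 0.1692, 0.221]
ee_rot: [-0.009, 0.717, 0.697, 0.018]
contact_force: [-1.5, 47.4, -5.3]
finger_gap: 0.0137
finger_force: 39.4
bar-end shift px [0.125, -1.875, 0.825] sleeve left/bottom [0.125, -0.25, 0.976]  (z mm ~ -v/0.37 )
brass {332: 0, 334: 1, 337: 0, 339: 0, 341: 0}
t 26.25 theta 88.36 spin 0.96 tool shift mm [-2.6 -1.8  3.9] pos [0.5327 0.1691 0.221 ] gap 0.0137 ff 39.4 F [-2.3 48.4 -6.3]
```

Firm stop at the expected closed position (force 34→47 N, no motion). Trim 2 mm down and check.

```bash
python3 -m handwheel '[{"x":0,"y":0,"z":0.001,"spin":0},{"x":0.001,"y":0,"z":0.0012,"spin":0},{"x":0.001,"y":0,"z":0,"spin":0},{"x":0,"y":0,"z":0,"spin":0},{"x":0,"y":0,"z":0,"spin":0},{"x":0,"y":0,"z":0,"spin":0}]'
python3 trk.py; python3 -c "
import cv2
s=cv2.imread('pics/last.png')
z=lambda s:cv2.resize(s,None,fx=4,fy=4,interpolation=2)
cv2.imwrite('pics/c9.png',cv2.hconcat([z(s[150:250,300:400]),z(s[110:210,210:310])]))"
```

```text
clock: 27.0
tool_pos: [0.5327, 0.1692, 0.219]
ee_rot: [-0.008, 0.718, 0.696, 0.017]
contact_force: [-4.4, 42.5, -2.1]
finger_gap: 0.0134
finger_force: 37.2
bar-end shift px [0.25, -1.25, 0.825] sleeve left/bottom [0.125, -0.25, 0.986]  (z mm ~ -v/0.37 )
brass {332: 1, 334: 3, 337: 0, 339: 0, 341: 11}
t 27.05 theta 88.29 spin 0.89 tool shift mm [-2.5 -1.8  2. ] pos [0.5327 0.1692 0.2191] gap 0.0135 ff 37.2 F [-4.1 42.7 -1.8]
```

View pics/c9.png

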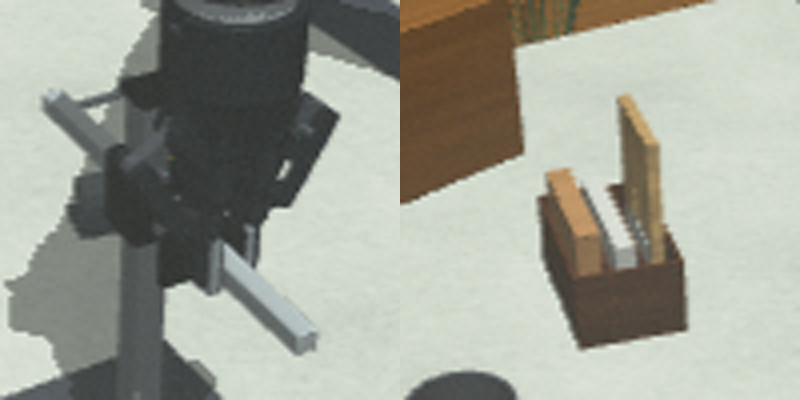

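Sleeve is ~1 mm above the mark, the lever is at its stop, the bar is gripped at 37 N, and the board stands in the rack. Hand in.

```bash
python3 -c "
from station import robot
print(robot.finish_job())"
```

```text
the job is handed in; nothing more can be done
None
```

I handed the job in at about 27 s: the board stands let go in the rack's near slot, the gripped sleeve is about 1 mm above the mark by camera, and the lever was pushed to a firm stop where "closed" was expected. The first grip was too tight to slide, so I lowered the sleeve once, regripped at 20 N and raised it again; no verdict came back.

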